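# Load the carrier track and clamp the stop

## Task

Get the speaker carriers ready for bonding: loosen the clamp knob of the sliding stop before moving it, slide the stop right back beyond the open loading gap, then put every carrier puck upright into the gap and slide it along the track, foot under the two lips, towards the closed end. Slide the stop up so that the whole row stands pushed together between the closed end and the stop, tighten the clamp knob again, and do not knock over the bottle or the pen cup.

Things in the scene. Friction and masses are not known exactly. Their poses are not given: they have to be found in the camera images.
- track: aluminium slotted track fixed to the bench, 410 x 68 mm. Origin: middle of its underside; its y runs along it from the closed end to the loading gap and the stop's parking place. Channel floor top z = 6 mm; side walls inside at x = +-27 mm, tops z = 21 mm. Two lips (z = 21 to 26 mm) from y = -180 to +20 mm overhang the channel, leaving a 36 mm slot for the posts; room for 4 pucks
- track_end (a point): middle of the closed end's inner face (track y = -180 mm), on the channel floor; the end block is 50 mm high. Axes as the track's
- loading_gap (a point): middle of the loading gap on the channel floor (track y = +62 mm, 242 mm from the closed end): here the channel has no lips and is open from above, from y = +20 mm to about +105 mm when the stop is right back. Axes as the track's
- stop (a joint): the sliding stop on the track, in m: distance of its nose from the closed end's inner face; grows as it slides back (track +y), range 0 to 0.295 (right back; clear of the gap above 0.27). Friction about 3 N. Take it by its clamp knob and slide it. The clamp does not really hold it here, yet must be loose before the stop is moved
- stop_nose (a point): middle of the stop's flat nose face that meets the pucks' feet; axes as the track's. The stop reaches 70 mm back from it (track +y), is 74 mm wide and 40 mm high without the knob; the knob's axis is 45 mm behind the nose
- clamp (a joint): angle of the clamp knob on the stop, in rad: 0 = fully loose, 1.2 = fully tight (hard stops). Grows clockwise seen from above; loose below 0.25, tight above 1.0. Friction about 0.12 N m: it stays where it is left
- clamp_grip (a point): grip point of the clamp knob, on its axis, 71 mm above the bench: black T-bar 46 mm long, 14 mm wide, 26 mm high (58 to 84 mm above the bench). Its x runs along the bar, z up. Seen from above the bar is turned 0.6 rad anticlockwise from the track's direction when fully loose, 0.6 rad clockwise when fully tight
- puck1: carrier puck: steel foot disc 48 mm across, 12 mm thick, with a straight black post 30 mm across on its centre (dark speaker capsule on top), 62 mm tall in all, about 0.17 kg, mostly in the foot, so it rights itself when tipped. Round: yaw means nothing. Origin: centre of its underside, z up the post. Two to four pucks in a run; an absent one reads None
- puck2: carrier puck: steel foot disc 48 mm across, 12 mm thick, with a straight black post 30 mm across on its centre (dark speaker capsule on top), 62 mm tall in all, about 0.17 kg, mostly in the foot, so it rights itself when tipped. Round: yaw means nothing. Origin: centre of its underside, z up the post. Two to four pucks in a run; an absent one reads None
- puck3: carrier puck: steel foot disc 48 mm across, 12 mm thick, with a straight black post 30 mm across on its centre (dark speaker capsule on top), 62 mm tall in all, about 0.17 kg, mostly in the foot, so it rights itself when tipped. Round: yaw means nothing. Origin: centre of its underside, z up the post. Two to four pucks in a run; an absent one reads None
- puck4: carrier puck: steel foot disc 48 mm across, 12 mm thick, with a straight black post 30 mm across on its centre (dark speaker capsule on top), 62 mm tall in all, about 0.17 kg, mostly in the foot, so it rights itself when tipped. Round: yaw means nothing. Origin: centre of its underside, z up the post. Two to four pucks in a run; an absent one reads None
- flux: bystander: white plastic bottle, 44 mm across, 95 mm tall, to the left of the track; origin under its centre
- pencup: bystander: empty grey pen cup, 72 mm across, 85 mm tall, on the right; origin under its centre
Mind the look-alikes: they are no part of the job. Leave any purple look-alike of the puck2 alone.

How it is judged:
On the way, in this order (a step that is already met when the one before it is completed fails the run):
1. the clamp knob is loosened (below 0.3 rad) while the stop is still where it was (within 12 mm) (value of joint clamp below 0.3 rad and distance of stop_nose from where it was at the start of the episode below 0.012 m), for 0.1 s.
2. the stop is slid back clear of the loading gap (beyond 0.25 m) (value of joint stop above 0.25 m), for 0.2 s.
3. all pucks stand under the lips in one close row between the closed end and the stop's nose, the clamp still loose (below 0.5 rad) (x of puck1 in the frame of track between -0.008 and 0.008 m and y of puck1 in the frame of track between -0.165 and 0.02 m and z of each of puck1, puck2, puck3, puck4 in the frame of track below 0.012 m and angle between each of puck1, puck2, puck3, puck4's own z axis and vertical below 0.15 rad and x of puck2 in the frame of track between -0.008 and 0.008 m and y of puck2 in the frame of track between -0.165 and 0.02 m and x of puck3 in the frame of track between -0.008 and 0.008 m and y of puck3 in the frame of track between -0.165 and 0.02 m and x of puck4 in the frame of track between -0.008 and 0.008 m and y of puck4 in the frame of track between -0.165 and 0.02 m and y of any of puck1, puck2, puck3, puck4 in the frame of track below -0.148 m and y of any of puck1, puck2, puck3, puck4 in the frame of stop_nose above -0.032 m and y of each of puck1, puck2, puck3, puck4 in the frame of stop_nose below -0.018 m and (horizontal distance between puck1 and puck2 below 0.056 m or horizontal distance between puck1 and puck3 below 0.056 m or horizontal distance between puck1 and puck4 below 0.056 m) and (horizontal distance between puck2 and puck1 below 0.056 m or horizontal distance between puck2 and puck3 below 0.056 m or horizontal distance between puck2 and puck4 below 0.056 m) and (horizontal distance between puck3 and puck1 below 0.056 m or horizontal distance between puck3 and puck2 below 0.056 m or horizontal distance between puck3 and puck4 below 0.056 m) and (horizontal distance between puck4 and puck1 below 0.056 m or horizontal distance between puck4 and puck2 below 0.056 m or horizontal distance between puck4 and puck3 below 0.056 m) and value of joint clamp below 0.5 rad), for 0.2 s.
4. the clamp knob is tightened (above 0.95 rad) (value of joint clamp above 0.95 rad), for 0.2 s.
At the end, for the whole second after the job is handed in: Every puck stands upright and at rest on the track floor under the lips; the innermost is within 8 mm of the closed end, each within 8 mm of a neighbour, the stop's nose within 8 mm of the outermost, and the clamp is tight (above 0.95 rad) (x of puck1 in the frame of track between -0.008 and 0.008 m and y of puck1 in the frame of track between -0.165 and 0.02 m and z of each of puck1, puck2, puck3, puck4 in the frame of track below 0.012 m and angle between each of puck1, puck2, puck3, puck4's own z axis and vertical below 0.15 rad and x of puck2 in the frame of track between -0.008 and 0.008 m and y of puck2 in the frame of track between -0.165 and 0.02 m and x of puck3 in the frame of track between -0.008 and 0.008 m and y of puck3 in the frame of track between -0.165 and 0.02 m and x of puck4 in the frame of track between -0.008 and 0.008 m and y of puck4 in the frame of track between -0.165 and 0.02 m and y of any of puck1, puck2, puck3, puck4 in the frame of track below -0.148 m and y of any of puck1, puck2, puck3, puck4 in the frame of stop_nose above -0.032 m and y of each of puck1, puck2, puck3, puck4 in the frame of stop_nose below -0.018 m and (horizontal distance between puck1 and puck2 below 0.056 m or horizontal distance between puck1 and puck3 below 0.056 m or horizontal distance between puck1 and puck4 below 0.056 m) and (horizontal distance between puck2 and puck1 below 0.056 m or horizontal distance between puck2 and puck3 below 0.056 m or horizontal distance between puck2 and puck4 below 0.056 m) and (horizontal distance between puck3 and puck1 below 0.056 m or horizontal distance between puck3 and puck2 below 0.056 m or horizontal distance between puck3 and puck4 below 0.056 m) and (horizontal distance between puck4 and puck1 below 0.056 m or horizontal distance between puck4 and puck2 below 0.056 m or horizontal distance between puck4 and puck3 below 0.056 m) and value of joint clamp above 0.95 rad and linear speed of each of puck1, puck2, puck3, puck4 below 0.02 m/s); the robot touches nothing.
It fails at once if the bottle or the pen cup is knocked over (angle between any of flux, pencup's own z axis and vertical above 0.6 rad).
Of puck1, puck2, puck3, puck4 only 2 to 4 are there at a start; the rules pass over those that are not, and their reading is None.
At some moment in a run one of puck1, puck2, puck3, puck4 may be knocked a few centimetres aside while the robot is not near it.
Once in a run the grip may slacken for a moment while it holds something.
It also fails if it takes over 210 s, if anything falls off the work surface, if the arm or the gripper's body presses on something with over 40 N, if the wrist force passes 120 N, or if a joint passes its speed limit or range.

## Robot

A 7-joint arm with a two-finger parallel gripper is mounted at the origin on the work surface. World frame = base frame: x ahead of the robot, y to its left, z up, the work surface at z = 0. Lengths are in m, angles in rad, forces in N, time in s.
With the tool pointing down it reaches from about 0.4 to 0.85 m from the base axis. Payload 10.4 kg.
Tool frame: the origin (TCP) lies midway between the tips of the shut fingers; the grasp point (between the pads) lies 19 mm behind it; z points along the fingers, y is the line along which they close (so a half turn about z gives the same grasp; the last joint's range is limited). The gripper opens to 87 mm and grips with 3 to 60 N. Pads are 19 mm wide; open, the fingers measure 117 mm over their backs; the gripper's body (75 mm by 190 mm) begins 51 mm behind the grasp point.
Start: joints at [1.286, 0.332, -0.065, 1.46, 0.022, 1.35, -0.088], TCP at [0.162, -0.604, 0.223] pointing down, gripper open.
Joint ranges: [-2.6, 2.6], [-0.5, 2.12], [-1.47, 1.34], [0.16, 2.42], [-1.27, 4.41], [0.06, 2.06], [-2.6, 2.6]. Speed limits (rad/s): [2.22, 2.22, 2.79, 2.79, 3.14, 3.14, 3.14].

## Interface

Orientations are given as a unit quaternion [x, y, z, w].
In Python, from bench import r gives the robot as it stands.
- The arm moves only by the tool move_arm, never from a script. Its argument "targets" is a list of rows, each a list of 3 entries, a list of its own where there are three numbers: the shift along the tool's x, y, z in cm, then the turn, a rotation vector about the tool's x, y, z in rad, then the opening in per cent of the stroke, from 0 (shut) to 100 (fully open). In form: [[[x, y, z], [wx, wy, wz], gripper], ...]. A call has 1 to 20 rows; each row shifts and turns the commanded pose from where the row before left it, along the tool's axes as they then stand; what a row does not reach is not made up. A row lasts 1/8 s, in which the tool goes at most 62.5 mm and 10.7 degrees, less where a joint would pass 70% of its speed; a pose out of reach is approached as far as the arm can. A call with a gripper value outside its range is refused whole. The fingers move at their own pace and stop on an object; "grip_force" is the grip in N (left out, the last holds). Time passes only in rows, so rows that do not move let the fingers close. It gives the time, the measured TCP pose, the force, the opening and the grip force at its end, in the units of the state.
- r.read_state(): the state, without advancing time (a new reading comes with each control period).
- r.camera(name): name is "scene" or "top"; returns a dict with "image" (420x560x3 uint8, blue, green, red), "vertical_fov" (degrees; the focal length in pixels is half the picture's height over the tangent of half this angle, whatever the lens; pixels are square), "cx", "cy" (the principal point, pixels), "cam_to_world" (4x4, takes a point from camera to world coordinates). Camera axes: x right, y down, z forward; pixel columns grow to the right and rows downward; lengths in m; the calibration is good to about 2 mm. A picture is of the moment at which its call begins. There is no depth.
- r.close_job(): hands the job in; it is judged then, once.
The state is a dict: "time": time; "joint_positions": joint angles; "joint_vel": joint speeds; "joint_torque": joint torques, N m; "ee_pos": TCP position; "eef_rot": TCP orientation; "ft_force": force on the tool from outside, world axes, zero at the start; "torque": the same for the moment, N m; "width": finger opening in m; "grip_force": force on a finger pad.
Only numpy, scipy, OpenCV 4.12 (cv2) and the standard library are available. Lean on these libraries where they do the work, as an engineer would, in place of code of your own. Each camera call takes 0.05 s, during which the arm holds its last target. There are 200 camera calls.

## Working session

There is one attempt and no reset: what is moved stays moved. The work goes in short steps, Python scripts to look and compute and a tool call to move; the robot and the scene stay as the last step left them, time stands still between calls to the robot, and variables do not carry over. Pictures are saved under pics/ and viewed, at most 14 in all, crops included, and the job is handed in when it is done.

Besides the shell and the picture viewer there is one more tool, called after "Call:" in YAML: its name, and indented under it one key for each argument. move_arm: Moves the arm, as the interface text tells. Its arguments: {"type":"object","properties":{"targets":{"type":"array"},"grip_force":{"type":"number"}},"required":["targets"]}

```bash
mkdir -p pics; ls; python3 - <<'E'
from bench import r
import cv2
s=r.read_state()
print({k:s[k] for k in('time','ee_pos','eef_rot','width','ft_force')})
for n in('scene','top'):
    c=r.camera(n); cv2.imwrite(f'pics/{n}0.png',c['image']); print(n,c['vertical_fov'],c['cx'],c['cy'],c['cam_to_world'])
E
```

```text
pics
{'time': 0.0, 'ee_pos': array([ 0.16166042, -0.60331967,  0.22176629]), 'eef_rot': array([ 9.91439059e-01,  1.30568339e-01, -1.35947740e-04, -6.94954232e-04]), 'width': 0.08691127089183488, 'ft_force': array([-0.73415083, -0.40914516,  1.14678419])}
scene 54.907411724098765 273.54188878017067 215.3850961672977 [[ 0.79950227  0.44490609 -0.40355259  0.96262737]
 [ 0.60060516 -0.6014562   0.52680535 -0.57989116]
 [-0.0083403  -0.66355784 -0.7480785   0.86533562]
 [ 0.          0.          0.          1.        ]]
top 55.28501272139259 277.0615118635809 213.04254563156925 [[-0.00631975 -0.99844978  0.05530008  0.46997383]
 [-0.99989962  0.00701084  0.01231213 -0.01856199]
 [-0.01268075 -0.05521672 -0.99839387  1.13211608]
 [ 0.          0.          0.          1.        ]]
```

View pics/scene0.png

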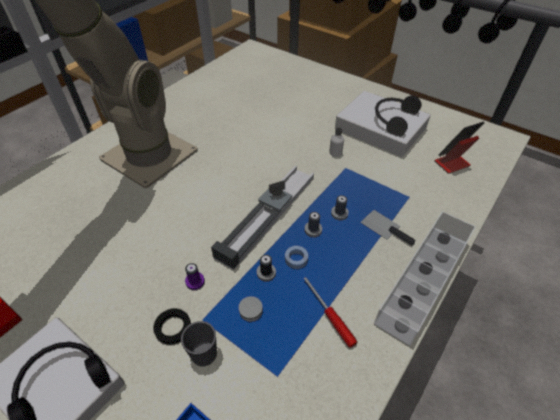

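View pics/top0.png

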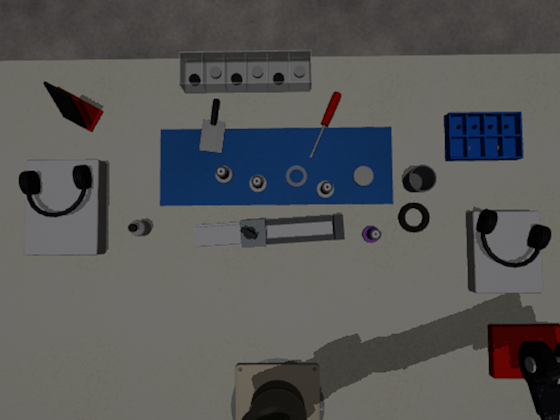

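Scene view: pucks at (341,205), (314,222) and (266,266) on the blue mat. The purple look-alike is at (194,275), the track runs from (228,250) to (300,180), the bottle is at (337,143) and the pen cup at (200,343). In the top view the pucks are at (223,173), (257,183) and (325,188), the purple one at (371,234) and the knob at (250,231). The three with grey steel feet match the description, so I'll confirm them in one crop and measure.

```bash
cat > h.py <<'E'
import numpy as np, cv2
from bench import r
from scipy.spatial.transform import Rotation as R
def cast(c,p,z):
    f=210/np.tan(np.radians(c['vertical_fov']/2)); T=np.array(c['cam_to_world'])
    p=np.atleast_2d(p).astype(float)
    d=np.c_[(p[:,0]-c['cx'])/f,(p[:,1]-c['cy'])/f,np.ones(len(p))]@T[:3,:3].T
    o=T[:3,3]; return o+d*((z-o[2])/d[:,2])[:,None]
def proj(c,P):
    f=210/np.tan(np.radians(c['vertical_fov']/2)); T=np.array(c['cam_to_world'])
    q=(np.atleast_2d(P)-T[:3,3])@T[:3,:3]
    return np.c_[c['cx']+f*q[:,0]/q[:,2],c['cy']+f*q[:,1]/q[:,2]]
def crop(n,x0,y0,x1,y1,k,name,gain=1.8):
    c=r.camera(n); i=cv2.convertScaleAbs(c['image'][y0:y1,x0:x1],alpha=gain)
    cv2.imwrite(name,cv2.resize(i,None,fx=k,fy=k,interpolation=cv2.INTER_CUBIC)); return c
E
python3 - <<'E'
from h import *
c=crop('top',190,140,390,260,4,'pics/c1.png')
c2=crop('scene',180,150,360,290,4,'pics/c2.png')
E
```

```text
(no output)
```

View pics/c1.png

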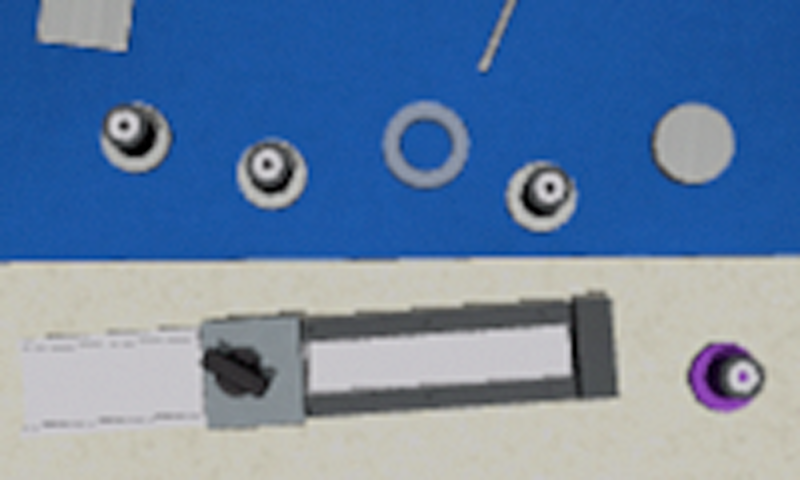

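View pics/c2.png

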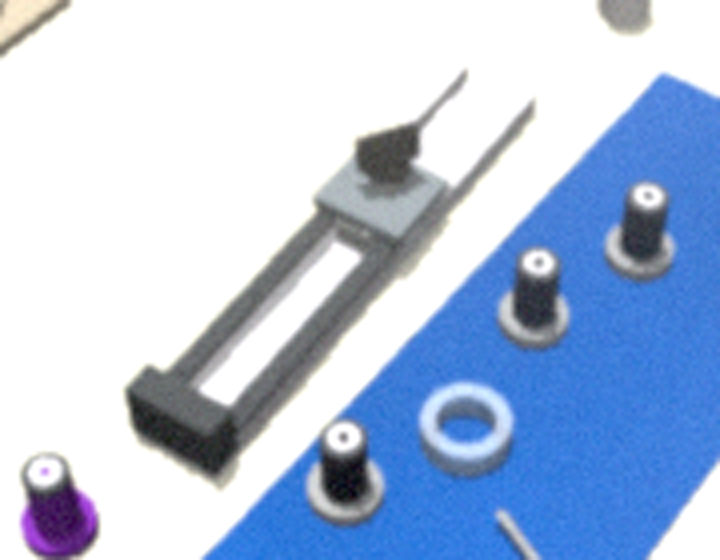

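The crops confirm three pucks with steel feet on the mat, at top crop (135,137), (271,174) and (541,196). The purple one at (725,377) is left alone. The closed end is at the right, (595,345), and the knob at (237,375) is turned clockwise, so it is tight. Next I convert these to positions.

```bash
python3 - <<'E'
from h import *
np.set_printoptions(precision=4,suppress=True)
c=r.camera('top'); c2=r.camera('scene')
q=lambda P:np.array(P)/4+[189.6,139.6]
q2=lambda P:np.array(P)/4+[179.6,149.6]
print('end',cast(c,q([(572,298),(608,293),(578,398),(617,395)]),.05))
print('lipU,L',cast(c,q([(303,320),(570,301),(306,412),(578,390)]),.026))
print('stop',cast(c,q([(201,322),(302,315),(303,425),(208,428)]),.04))
print('tail',cast(c,q([(22,338),(25,430)]),.021))
print('knob',cast(c,q([(237,375),(203,357),(270,392)]),.084))
print('pk',cast(c,q([(125,126),(267,164),(549,187)]),.062))
print('foot',cast(c,q([(136,137),(272,174),(541,196)]),.009))
print('pk scene',cast(c2,q2([(648,197),(539,264),(343,438)]),.062))
print('end scene',cast(c2,q2([(148,368),(242,408),(128,390),(222,440)]),.05))
print('flux',cast(c,[139,227],.06),'cup',cast(c,[419,178],.085))
# knob mask
i=c['image'].astype(int); m=np.zeros((420,560),np.uint8); 
sub=(i.max(2)<45)[222:245,236:262]; m[222:245,236:262]=sub*255
cn=max(cv2.findContours(m,0,1)[0],key=cv2.contourArea); rc=cv2.minAreaRect(cn); print(rc,cast(c,cv2.boxPoints(rc),.084))
# wide knob in scene
E
```

```text
end [[ 0.526  -0.155   0.05  ]
 [ 0.5292 -0.1793  0.05  ]
 [ 0.4587 -0.1581  0.05  ]
 [ 0.4605 -0.1843  0.05  ]]
lipU,L [[ 0.5133  0.0275  0.026 ]
 [ 0.5252 -0.1567  0.026 ]
 [ 0.45    0.0258  0.026 ]
 [ 0.4639 -0.1613  0.026 ]]
stop [[0.5119 0.0966 0.04  ]
 [0.5162 0.0276 0.04  ]
 [0.4414 0.0273 0.04  ]
 [0.4398 0.0919 0.04  ]]
tail [[0.5023 0.2231 0.021 ]
 [0.4386 0.2207 0.021 ]]
knob [[0.4754 0.0684 0.084 ]
 [0.4873 0.0906 0.084 ]
 [0.4642 0.0469 0.084 ]]
pk [[ 0.6435  0.1453  0.062 ]
 [ 0.6169  0.0497  0.062 ]
 [ 0.5999 -0.1392  0.062 ]]
foot [[ 0.6442  0.1457  0.009 ]
 [ 0.6171  0.0496  0.009 ]
 [ 0.6    -0.1395  0.009 ]]
pk scene [[ 0.6433  0.1458  0.062 ]
 [ 0.6168  0.0496  0.062 ]
 [ 0.5984 -0.1393  0.062 ]]
end scene [[ 0.4596 -0.1637  0.05  ]
 [ 0.5283 -0.1522  0.05  ]
 [ 0.4613 -0.1843  0.05  ]
 [ 0.5341 -0.1782  0.05  ]]
flux [[0.4944 0.3656 0.06  ]] cup [[ 0.6172 -0.3776  0.085 ]]
((249.00001525878906, 232.00001525878906), (16.970561981201172, 11.31370735168457), 45.0) [[0.4843 0.0942 0.084 ]
 [0.5051 0.0732 0.084 ]
 [0.4735 0.0419 0.084 ]
 [0.4528 0.0629 0.084 ]]
```

```bash
cat >> h.py <<'E'
U=np.array([-.0605,.9982,0]); V=np.array([.9982,.0605,0]); END=np.array([.493,-.157,0])
def tw(d,x=0,z=0): return END+U*d+V*x+[0,0,z]   # track point, d from closed end
def to(P,yaw=None):
    s=r.read_state(); Rm=R.from_quat(s['eef_rot']); X=Rm.as_matrix()[:,0]; a=np.arctan2(X[1],X[0])
    print('t',round(s['time'],2),'tcp',s['ee_pos'].round(4),'yaw',round(a,3),'ztool',Rm.as_matrix()[:,2].round(3),'w',round(s['width'],4),'F',s['ft_force'].round(1),'q',s['joint_positions'].round(2))
    if P is not None: print('shift cm',(Rm.inv().apply(np.array(P)-s['ee_pos'])*100).round(2),'wz',None if yaw is None else round(-(yaw-a),3))
E
python3 - <<'E'
from h import *
print(tw(.185+.045),tw(.242)); to([.45,-.45,.25],1.06)
E
```

```text
[0.479085 0.072586 0.      ] [0.478359  0.0845644 0.       ]
t 0.3 tcp [ 0.1618 -0.6036  0.2223] yaw 0.262 ztool [-0.  0. -1.] w 0.0868 F [0.8 0.4 0.2] q [ 1.29  0.33 -0.06  1.46  0.02  1.35 -0.09]
shift cm [31.82 -7.38 -2.77] wz -0.798
```

Call:
move_arm:
  targets:
    - [[4,-1,-0.5],[0,0,-0.17],100]
    - [[4,-1,-0.5],[0,0,-0.17],100]
    - [[4,-1,0],[0,0,-0.17],100]
    - [[4,0,0],[0,0,-0.17],100]
    - [[4,1,0],[0,0,-0.118],100]

```text
time: 0.92
ee_pos: [0.3182, -0.4717, 0.2327]
eef_rot: [0.862, 0.507, -0.0, 0.0]
ft_force: [0.0, -0.7, 0.2]
width: 0.0874
grip_force: 0.0
```

```bash
python3 - <<'E'
from h import *
to([.477,.070,.13],1.06)
E
```

```text
t 0.93 tcp [ 0.3182 -0.4717  0.2327] yaw 1.064 ztool [-0. -0. -1.] w 0.0874 F [ 0.  -0.7  0.2] q [ 1.14  0.22 -0.28  1.59  0.06  1.34  0.34]
shift cm [ 55.07 -12.4   10.25] wz 0.004
```

Call:
move_arm:
  targets:
    - [[5.4,-1.2,0],[0,0,0],100]
    - [[5.5,-1.2,0],[0,0,0],100]
    - [[5.5,-1.2,0],[0,0,0],100]
    - [[5.5,-1.2,0],[0,0,0],100]
    - [[5.5,-1.2,0],[0,0,0],100]
    - [[5.5,-1.3,0],[0,0,0],100]
    - [[5.5,-1.3,0],[0,0,0],100]
    - [[5.5,-1.3,2],[0,0,0],100]
    - [[5.5,-1.3,3],[0,0,0],100]
    - [[5.5,-1.3,4],[0,0,0],60]
    - [[0,0,1],[0,0,0],50]
    - [[0,0,0],[0,0,0],50]

```text
time: 2.42
ee_pos: [0.4747, 0.0603, 0.1366]
eef_rot: [0.863, 0.506, -0.001, -0.0]
ft_force: [0.3, -0.3, -0.6]
width: 0.0646
grip_force: 0.0
```

```bash
python3 - <<'E'
from h import *
to([.477,.070,.052],1.06)
crop('scene',200,120,340,225,5,'pics/k1.png')
E
```

```text
t 2.42 tcp [0.4747 0.0603 0.1366] yaw 1.06 ztool [-0.002 -0.    -1.   ] w 0.0646 F [ 0.3 -0.3 -0.6] q [ 0.57  0.16 -0.84  1.91  0.13  1.13 -0.83]
shift cm [ 0.96 -0.26  8.46] wz -0.0
```

View pics/k1.png

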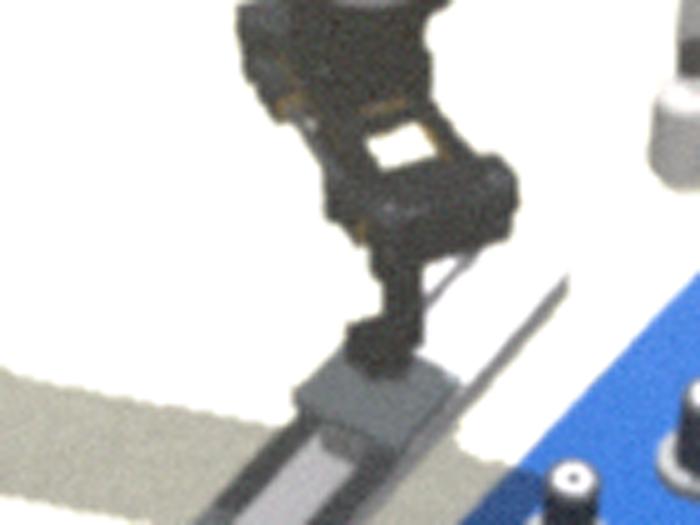

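The fingers are above the knob, straddling the bar on both sides. I'll go down and close.

Call:
move_arm:
  targets:
    - [[1,-0.2,3],[0,0,0],50]
    - [[0,0,3],[0,0,0],50]
    - [[0,0,2.4],[0,0,0],50]
    - [[0,0,0],[0,0,0],50]
    - [[0,0,0],[0,0,0],10]
    - [[0,0,0],[0,0,0],0]
    - [[0,0,0],[0,0,0],0]
    - [[0,0,0],[0,0,0],0]
  grip_force: 15

```text
time: 3.48
ee_pos: [0.4759, 0.0706, 0.0539]
eef_rot: [0.863, 0.506, -0.002, -0.001]
ft_force: [-15.0, 1.5, 9.5]
width: 0.0309
grip_force: 15.0
```

```bash
python3 - <<'E'
from h import *
to([.477,.070,.052],1.06)
E
```

```text
t 3.48 tcp [0.4759 0.0706 0.0539] yaw 1.06 ztool [-0.005 -0.001 -1.   ] w 0.0309 F [-15.    1.5   9.5] q [ 0.49  0.3  -0.81  1.98  0.26  0.98 -0.96]
shift cm [0.01 0.13 0.19] wz 0.0
```

The 31 mm width means the tips hold the round hub below the bar. I'll open, rise 8 mm, shift about 2 mm and close on the bar.

Call:
move_arm:
  targets:
    - [[0,0,0],[0,0,0],45]
    - [[0,0,0],[0,0,0],45]
    - [[0,-0.2,-0.9],[0,0,0],45]
    - [[0,0,0],[0,0,0],45]
    - [[0,0,0],[0,0,0],0]
    - [[0,0,0],[0,0,0],0]
    - [[0,0,0],[0,0,0],0]
    - [[0,0,0],[0,0,0],0]

```text
time: 4.47
ee_pos: [0.4762, 0.0715, 0.062]
eef_rot: [0.863, 0.505, -0.0, -0.0]
ft_force: [-1.2, -0.5, 1.2]
width: 0.0142
grip_force: 15.0
```

```bash
python3 - <<'E'
from h import *
to([.477,.070,.061],1.06)
E
```

```text
t 4.47 tcp [0.4762 0.0715 0.062 ] yaw 1.06 ztool [-0.001 -0.    -1.   ] w 0.0142 F [-1.2 -0.5  1.2] q [ 0.5   0.28 -0.82  1.97  0.25  0.99 -0.95]
shift cm [-0.09  0.14  0.1 ] wz -0.0
```

Call:
move_arm:
  targets:
    - [[0,0,0],[0,0,-0.15],0]
    - [[0,0,0],[0,0,-0.16],0]
    - [[0,0,0],[0,0,-0.16],0]
    - [[0,0,0],[0,0,-0.16],0]
    - [[0,0,0],[0,0,-0.16],0]
    - [[0,0,0],[0,0,-0.15],0]
    - [[0,0,0],[0,0,-0.15],0]
    - [[0,0,0],[0,0,0],0]
    - [[0,0,0],[0,0,0],0]
  grip_force: 30

```text
time: 5.6
ee_pos: [0.4745, 0.0715, 0.0619]
eef_rot: [0.476, 0.88, -0.002, -0.002]
ft_force: [-12.2, -2.1, 12.9]
width: 0.0136
grip_force: 30.0
```

```bash
python3 - <<'E'
from h import *
s=r.read_state(); print(s['torque'])
P=s['ee_pos']; to(P+U*.10,2.15)
E
```

```text
[-0.19577046  2.56236299  0.18686629]
t 5.6 tcp [0.4745 0.0715 0.0619] yaw 2.15 ztool [-0.004 -0.001 -1.   ] w 0.0136 F [-12.2  -2.1  12.9] q [ 0.66  0.34 -1.01  1.97  0.34  1.02  0.07]
shift cm [ 8.68  4.96 -0.01] wz 0.0
```

Call:
move_arm:
  targets:
    - [[0.08,-0.12,-0.1],[0,0,0],0]
    - [[1.77,1.01,0],[0,0,0],0]
    - [[1.77,1.01,0],[0,0,0],0]
    - [[1.77,1.01,0],[0,0,0],0]
    - [[1.77,1.01,0],[0,0,0],0]
    - [[1.77,1.01,0],[0,0,0],0]
    - [[0,0,0],[0,0,0],0]
    - [[0,0,0],[0,0,0],0]

```text
time: 6.6
ee_pos: [0.4681, 0.1728, 0.0622]
eef_rot: [0.476, 0.88, -0.0, -0.001]
ft_force: [-0.8, 3.0, -17.2]
width: 0.0142
grip_force: 30.0
```

```bash
python3 - <<'E'
from h import *
to(None)
E
```

```text
t 6.6 tcp [0.4681 0.1728 0.0622] yaw 2.15 ztool [-0.002  0.    -1.   ] w 0.0142 F [ -0.8   3.  -17.2] q [ 0.44  0.4  -1.01  1.92  0.39  1.04 -0.16]
```

Call:
move_arm:
  targets:
    - [[0,0,0],[0,0,0],60]
    - [[0,0,0],[0,0,0],60]
    - [[0,0,-4],[0,0,0],60]
    - [[0,0,-5],[0,0,0],80]
    - [[0,0,-2],[0,0,0.17],80]
    - [[-2,3,0],[0,0,0.17],80]
    - [[-3,4,0],[0,0,0.17],80]
    - [[-4,4,0],[0,0,0],80]
    - [[-4,4,0],[0,0,0],80]

```text
time: 7.72
ee_pos: [0.6376, 0.0713, 0.174]
eef_rot: [0.682, 0.731, 0.0, 0.001]
ft_force: [1.1, -0.1, 0.5]
width: 0.0695
grip_force: 0.0
```

```bash
python3 - <<'E'
from h import *
to([.617,.0497,.12],1.635)
c=crop('top',190,140,390,260,4,'pics/t2.png',2.0)
E
```

```text
t 7.72 tcp [0.6376 0.0713 0.174 ] yaw 1.639 ztool [ 0.002 -0.    -1.   ] w 0.0695 F [ 1.1 -0.1  0.5] q [ 0.43  0.54 -0.86  1.44  0.41  1.35 -0.38]
shift cm [-2.01 -2.21  5.4 ] wz 0.004
```

View pics/t2.png

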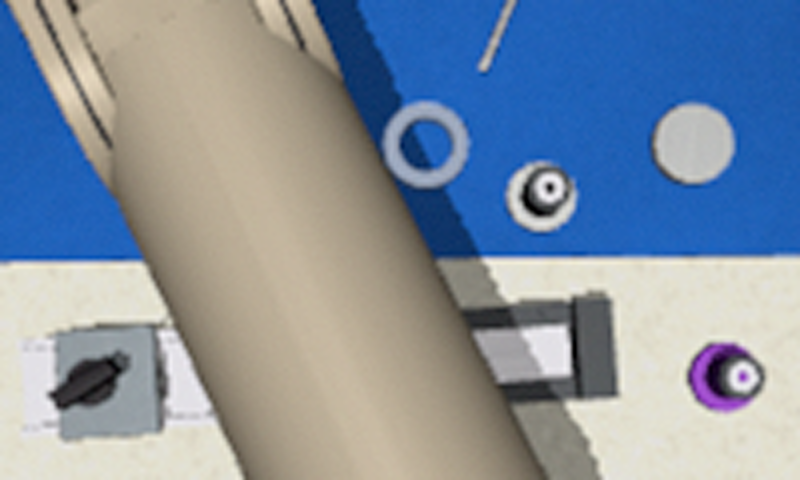

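```bash
python3 - <<'E'
from h import *
np.set_printoptions(precision=4,suppress=True)
c=r.camera('top')
q=lambda P:np.array(P)/4+[189.6,139.6]
A=cast(c,q([(570,325),(573,372),(308,345),(310,388)]),.026); print(A[0]/2+A[1]/2,A[2]/2+A[3]/2,A)
A=cast(c,q([(55,330),(160,327),(163,432),(62,440)]),.04); print(A,A.mean(0))
A=cast(c,q([(24,346),(24,424),(205,333),(205,418)]),.021); print(A, A[:2].mean(0),A[2:].mean(0))
A=cast(c,q([(53,402),(128,353),(90,381)]),.084);print('knob',A)
E
```

```text
[ 0.4925 -0.1572  0.026 ] [0.4812 0.0236 0.026 ] [[ 0.5086 -0.1564  0.026 ]
 [ 0.4763 -0.1581  0.026 ]
 [ 0.4961  0.0242  0.026 ]
 [ 0.4664  0.0229  0.026 ]]
[[0.5071 0.1964 0.04  ]
 [0.5087 0.1246 0.04  ]
 [0.4372 0.1225 0.04  ]
 [0.4322 0.1913 0.04  ]] [0.4713 0.1587 0.04  ]
[[0.4968 0.2217 0.021 ]
 [0.4428 0.2214 0.021 ]
 [0.505  0.0958 0.021 ]
 [0.4462 0.0959 0.021 ]] [0.4698 0.2215 0.021 ] [0.4756 0.0958 0.021 ]
knob [[0.4585 0.1889 0.084 ]
 [0.4902 0.1398 0.084 ]
 [0.4721 0.1647 0.084 ]]
```

Call:
move_arm:
  targets:
    - [[-2.0,-2.2,4],[0,0,0],80]
    - [[0,0,5],[0,0,0],80]
    - [[0,0,4],[0,0,0],80]
    - [[0,0,1.8],[0,0,0],80]
    - [[0,0,0],[0,0,0],20]
    - [[0,0,0],[0,0,0],0]
    - [[0,0,0],[0,0,0],0]
    - [[0,0,0],[0,0,0],0]
  grip_force: 20

```text
time: 8.82
ee_pos: [0.6157, 0.0514, 0.026]
eef_rot: [0.682, 0.731, 0.0, 0.001]
ft_force: [0.2, -0.3, 0.9]
width: 0.0373
grip_force: 0.0
```

```bash
sed -i 's/^U=.*/U=np.array([-.0625,.998,0]); V=np.array([.998,.0625,0]); END=np.array([.492,-.157,0])/' h.py; python3 - <<'E'
from h import *
to(tw(.242,-.001,.085),1.633)
E
```

```text
t 8.82 tcp [0.6157 0.0514 0.026 ] yaw 1.64 ztool [ 0.001 -0.    -1.   ] w 0.0373 F [ 0.2 -0.3  0.9] q [ 0.45  0.64 -0.8   1.64  0.51  1.08 -0.43]
shift cm [  4.26 -13.71  -5.92] wz 0.007
```

Call:
move_arm:
  targets:
    - [[0,0,0],[0,0,0],0]
    - [[0,0,0],[0,0,0],0]
    - [[0,0,0],[0,0,0],0]
    - [[0,0,-3],[0,0,0],0]
    - [[0,0,-3],[0,0,0],0]
    - [[1.4,-4.5,0],[0,0,0],0]
    - [[1.4,-4.6,0],[0,0,0],0]
    - [[1.4,-4.6,0],[0,0,0],0]
    - [[0,0,0],[0,0,0],0]
    - [[0,0,0],[0,0,0],0]

```text
time: 10.07
ee_pos: [0.4761, 0.0834, 0.0853]
eef_rot: [0.682, 0.731, 0.0, 0.001]
ft_force: [0.7, 0.5, -1.7]
width: 0.0295
grip_force: 20.0
```

```bash
python3 - <<'E'
from h import *
to(tw(.242,-.001,.036),1.633)
crop('scene',200,130,340,235,5,'pics/k2.png')
E
```

```text
t 10.07 tcp [0.4761 0.0834 0.0853] yaw 1.639 ztool [ 0.001 -0.001 -1.   ] w 0.0295 F [ 0.7  0.5 -1.7] q [ 0.61  0.29 -0.98  1.95  0.28  1.05 -0.42]
shift cm [ 0.11 -0.02  4.93] wz 0.006
```

View pics/k2.png

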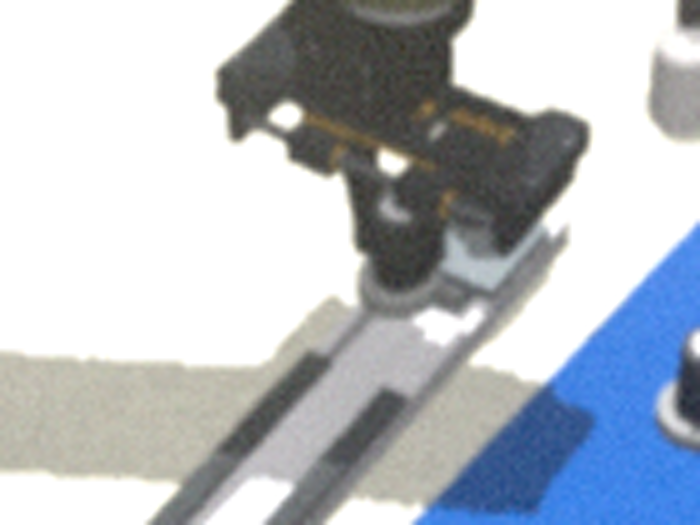

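The puck hangs upright over the gap at crop (400,290), with the lips at (290,385). Lowering it.

Call:
move_arm:
  targets:
    - [[0,0,3],[0,0,0],0]
    - [[0,0,0.8],[0,0,0],0]
    - [[0,0,0.6],[0,0,0],0]
    - [[0,0,0.5],[0,0,0],0]
    - [[0,0,0.3],[0,0,0],0]
    - [[0,0,0],[0,0,0],0]

```text
time: 10.88
ee_pos: [0.4757, 0.0838, 0.0332]
eef_rot: [0.682, 0.731, 0.0, 0.0]
ft_force: [0.3, 0.7, -1.2]
width: 0.0296
grip_force: 20.0
```

```bash
python3 - <<'E'
from h import *
to(tw(.026,0,.033),1.633)
E
```

```text
t 10.88 tcp [0.4757 0.0838 0.0332] yaw 1.64 ztool [ 0. -0. -1.] w 0.0296 F [ 0.3  0.7 -1.2] q [ 0.56  0.38 -0.93  1.99  0.37  0.95 -0.49]
shift cm [-2.154e+01 -2.000e-02  3.000e-02] wz 0.007
```

Call:
move_arm:
  targets:
    - [[0,0,0.07],[0,0,0],0]
    - [[-2,0,0],[0,0,0],0]
    - [[-2,0,0],[0,0,0],0]
    - [[-2,0,0],[0,0,0],0]
    - [[-2,0,0],[0,0,0],0]
    - [[0,0,0],[0,0,0],0]

```text
time: 11.62
ee_pos: [0.4813, 0.0025, 0.0325]
eef_rot: [0.683, 0.73, -0.0, 0.0]
ft_force: [0.4, -0.6, -2.5]
width: 0.0298
grip_force: 20.0
```

```bash
python3 - <<'E'
from h import *
to(tw(.027,0,.0325),1.633)
E
```

```text
t 11.62 tcp [0.4813 0.0025 0.0325] yaw 1.637 ztool [ 0.    -0.001 -1.   ] w 0.0298 F [ 0.4 -0.6 -2.5] q [ 0.71  0.36 -0.9   1.99  0.35  0.95 -0.31]
shift cm [-1.328e+01  3.000e-02  1.000e-02] wz 0.004
```

Call:
move_arm:
  targets:
    - [[-3,0,0],[0,0,0],0]
    - [[-3,0,0],[0,0,0],0]
    - [[-3,0,0],[0,0,0],0]
    - [[-2.5,0,0],[0,0,0],0]
    - [[-1.6,0,0],[0,0,0],0]
    - [[0,0,0],[0,0,0],0]

```text
time: 12.38
ee_pos: [0.4902, -0.1269, 0.0324]
eef_rot: [0.683, 0.731, 0.0, 0.0]
ft_force: [-1.1, -0.2, -1.5]
width: 0.0293
grip_force: 20.0
```

```bash
python3 - <<'E'
from h import *
to(tw(.026,0,.0325),1.633)
E
```

```text
t 12.38 tcp [ 0.4902 -0.1269  0.0324] yaw 1.639 ztool [ 0.  0. -1.] w 0.0293 F [-1.1 -0.2 -1.5] q [ 0.9   0.4  -0.84  1.93  0.36  0.96 -0.05]
shift cm [-0.41 -0.02 -0.01] wz 0.006
```

Push on gently until it touches the end, then release and rise.

Call:
move_arm:
  targets:
    - [[-0.4,0,0],[0,0,0],0]
    - [[-0.3,0,0],[0,0,0],0]
    - [[0,0,0],[0,0,0],0]

```text
time: 12.75
ee_pos: [0.4906, -0.1331, 0.0324]
eef_rot: [0.682, 0.731, 0.0, -0.0]
ft_force: [-0.9, 1.8, -1.0]
width: 0.0294
grip_force: 20.0
```

Call:
move_arm:
  targets:
    - [[0,0,0],[0,0,0],60]
    - [[0,0,0],[0,0,0],60]
    - [[0,0,-3],[0,0,0],60]
    - [[0,0,-4],[0,0,0],80]
    - [[0,0,-3],[0,0,0],80]
    - [[0,3,-1],[0,0,0],80]
    - [[0,3,0],[0,0,0],80]

```text
time: 13.62
ee_pos: [0.552, -0.1303, 0.144]
eef_rot: [0.683, 0.731, 0.0, 0.002]
ft_force: [-0.2, 0.3, 0.6]
width: 0.069
grip_force: 0.0
```

```bash
cat >> h.py <<'E'
def pucks(name=None):
    "feet-grey/white capsule tops: bright blobs of small size on dark ring, from the scene view at z=.062"
    c=r.camera('scene'); g=cv2.cvtColor(c['image'],6)
    if name: cv2.imwrite(name,cv2.convertScaleAbs(c['image'][130:300,180:380],alpha=1.8))
    return c
E
python3 - <<'E'
from h import *
c=crop('scene',180,140,360,290,4,'pics/s3.png')
to([.600,-.1393,.1],1.635); to([.6435,.1455,.1])
E
```

```text
t 13.68 tcp [ 0.5545 -0.1295  0.1433] yaw 1.639 ztool [ 0.004 -0.    -1.   ] w 0.0693 F [-2.9 -0.5 -0.7] q [ 0.87  0.4  -0.88  1.68  0.32  1.21 -0.02]
shift cm [-1.29  4.46  4.34] wz 0.004
t 13.68 tcp [ 0.5545 -0.1295  0.1433] yaw 1.639 ztool [ 0.004 -0.    -1.   ] w 0.0693 F [-2.9 -0.5 -0.7] q [ 0.87  0.4  -0.88  1.68  0.32  1.21 -0.02]
shift cm [26.83 10.75  4.35] wz None
```

View pics/s3.png

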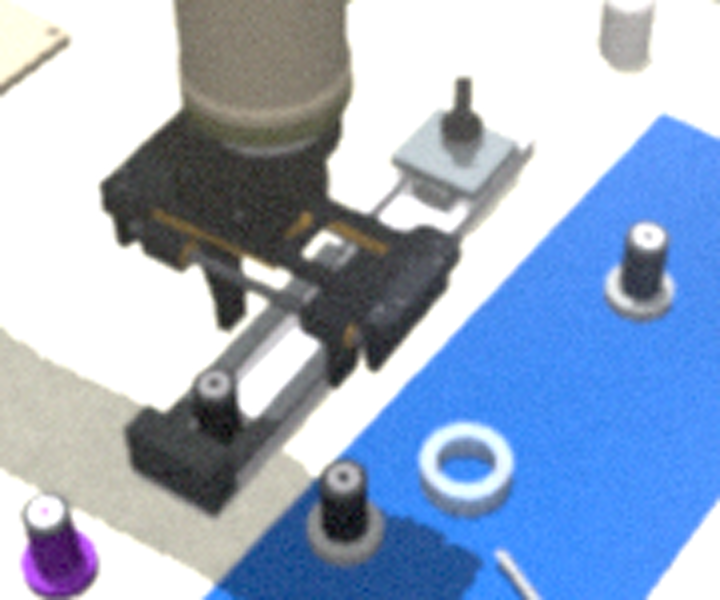

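Puck one stands at the closed end, crop (215,400). The other two have not moved, at (648,270) and (343,510). Fetching the near one.

Call:
move_arm:
  targets:
    - [[-1.2,4.4,2],[0,0,0],80]
    - [[0,0,4],[0,0,0],80]
    - [[0,0,4],[0,0,0],80]
    - [[0,0,1.7],[0,0,0],80]
    - [[0,0,0],[0,0,0],20]
    - [[0,0,0],[0,0,0],0]
    - [[0,0,0],[0,0,0],0]
    - [[0,0,0],[0,0,0],0]
    - [[0,0,0],[0,0,0],0]
    - [[0,0,0],[0,0,0],0]
    - [[0,0,0],[0,0,0],0]
    - [[0,0,-4],[0,0,0],0]
    - [[0,0,-4],[0,0,0],0]
    - [[0,0,0],[0,0,0],0]

```text
time: 15.42
ee_pos: [0.5966, -0.1385, 0.108]
eef_rot: [0.682, 0.731, 0.001, 0.002]
ft_force: [0.1, 0.7, -2.5]
width: 0.0298
grip_force: 20.0
```

```bash
python3 - <<'E'
from h import *
to(tw(.242,-.001,.105),1.635)
E
```

```text
t 15.43 tcp [ 0.5966 -0.1385  0.108 ] yaw 1.64 ztool [ 0.004 -0.001 -1.   ] w 0.0298 F [ 0.1  0.7 -2.5] q [ 0.79  0.52 -0.83  1.6   0.41  1.2  -0.06]
shift cm [ 23.07 -10.51   0.23] wz 0.005
```

Call:
move_arm:
  targets:
    - [[4,0,0],[0,0,0],0]
    - [[4,-1.5,0],[0,0,0],0]
    - [[4,-2,0],[0,0,0],0]
    - [[4,-2,0],[0,0,0],0]
    - [[3.5,-2.5,0],[0,0,0],0]
    - [[3.5,-2.5,0],[0,0,0],0]
    - [[0,0,1],[0,0,0],0]
    - [[0,0,0],[0,0,0],0]
    - [[0,0,0],[0,0,0],0]

```text
time: 16.55
ee_pos: [0.4749, 0.0828, 0.095]
eef_rot: [0.683, 0.731, -0.0, -0.0]
ft_force: [-0.7, -0.2, -1.5]
width: 0.0292
grip_force: 20.0
```

```bash
python3 - <<'E'
from h import *
to(tw(.242,-.001,.034),1.635)
E
```

```text
t 16.55 tcp [0.4749 0.0828 0.095 ] yaw 1.638 ztool [-0.001  0.    -1.   ] w 0.0292 F [-0.7 -0.2 -1.5] q [ 0.64  0.28 -1.    1.94  0.27  1.07 -0.41]
shift cm [0.15 0.12 6.1 ] wz 0.003
```

Call:
move_arm:
  targets:
    - [[0.1,0.1,3],[0,0,0],0]
    - [[0,0,1],[0,0,0],0]
    - [[0,0,0.7],[0,0,0],0]
    - [[0,0,0.7],[0,0,0],0]
    - [[0,0,0.6],[0,0,0],0]
    - [[0,0,0.1],[0,0,0],0]
    - [[0,0,0],[0,0,0],0]

```text
time: 17.42
ee_pos: [0.4756, 0.0848, 0.0346]
eef_rot: [0.682, 0.731, 0.0, 0.0]
ft_force: [-0.7, 0.4, -1.1]
width: 0.0294
grip_force: 20.0
```

```bash
python3 - <<'E'
from h import *
to(tw(.074,-0.0005,.0335),1.635)
E
```

```text
t 17.43 tcp [0.4756 0.0848 0.0346] yaw 1.64 ztool [ 0. -0. -1.] w 0.0294 F [-0.7  0.4 -1.1] q [ 0.57  0.38 -0.95  1.99  0.38  0.96 -0.5 ]
shift cm [-16.84  -0.04   0.11] wz 0.005
```

Call:
move_arm:
  targets:
    - [[0,0,0.15],[0,0,0],0]
    - [[-2,0,0],[0,0,0],0]
    - [[-2,0,0],[0,0,0],0]
    - [[-2,0,0],[0,0,0],0]
    - [[-2,0,0],[0,0,0],0]
    - [[-3,0,0],[0,0,0],0]
    - [[-3,0,0],[0,0,0],0]
    - [[-1.6,0,0],[0,0,0],0]
    - [[-0.8,0,0],[0,0,0],0]
    - [[0,0,0],[0,0,0],0]

```text
time: 18.68
ee_pos: [0.4869, -0.0784, 0.033]
eef_rot: [0.682, 0.731, 0.0, -0.0]
ft_force: [0.3, 0.4, -0.9]
width: 0.0294
grip_force: 20.0
```

```bash
python3 - <<'E'
from h import *
to(tw(.072,0,.0335),1.635)
E
```

```text
t 18.68 tcp [ 0.4869 -0.0784  0.033 ] yaw 1.64 ztool [ 0.  0. -1.] w 0.0294 F [ 0.3  0.4 -0.9] q [ 0.85  0.39 -0.89  1.96  0.37  0.96 -0.15]
shift cm [-0.67  0.01 -0.05] wz 0.005
```

Call:
move_arm:
  targets:
    - [[-0.4,0,0],[0,0,0],0]
    - [[-0.4,0,0],[0,0,0],0]
    - [[0,0,0],[0,0,0],0]

```text
time: 19.05
ee_pos: [0.4875, -0.086, 0.033]
eef_rot: [0.682, 0.731, 0.0, -0.0]
ft_force: [-1.0, 1.8, -0.9]
width: 0.0294
grip_force: 20.0
```

Call:
move_arm:
  targets:
    - [[0,0,0],[0,0,0],60]
    - [[0,0,0],[0,0,0],60]
    - [[0,0,-3],[0,0,0],60]
    - [[0,0,-4],[0,0,0],80]
    - [[0,0,-3],[0,0,0],80]
    - [[3,3,-1],[0,0,0],80]
    - [[3,3,0],[0,0,0],80]
    - [[0,0,0],[0,0,0],80]

```text
time: 20.05
ee_pos: [0.5443, -0.0197, 0.1432]
eef_rot: [0.681, 0.732, 0.001, -0.0]
ft_force: [-0.3, -0.6, -0.1]
width: 0.0696
grip_force: 0.0
```

```bash
python3 - <<'E'
from h import *
c=crop('scene',180,140,360,290,4,'pics/s4.png')
to([.6435,.1455,.1],1.635)
E
```

```text
t 20.1 tcp [ 0.5434 -0.0215  0.1428] yaw 1.642 ztool [-0.     0.001 -1.   ] w 0.0696 F [-0.6 -0.7 -0.4] q [ 0.76  0.36 -0.96  1.74  0.32  1.2  -0.21]
shift cm [15.95 11.17  4.29] wz 0.007
```

View pics/s4.png

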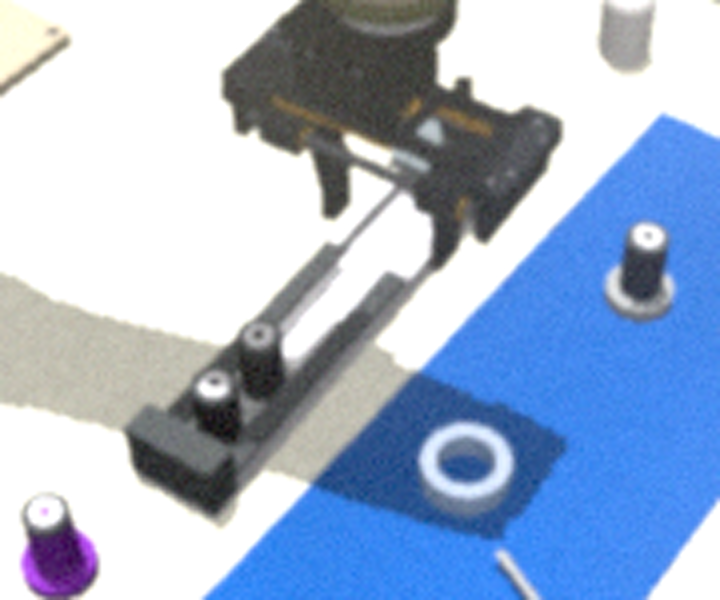

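Two pucks stand in the track at crop (215,400) and (262,360). The last is unmoved on the mat at (640,270). Fetching it.

Call:
move_arm:
  targets:
    - [[4,3,0],[0,0,0],80]
    - [[4,3,0],[0,0,0],80]
    - [[4,3,0],[0,0,0],80]
    - [[3.9,2.2,0],[0,0,0],80]
    - [[0,0,2],[0,0,0],80]
    - [[0,0,4],[0,0,0],80]
    - [[0,0,4],[0,0,0],80]
    - [[0,0,1.6],[0,0,0],80]
    - [[0,0,0],[0,0,0],20]
    - [[0,0,0],[0,0,0],0]
    - [[0,0,0],[0,0,0],0]
    - [[0,0,0],[0,0,0],0]
    - [[0,0,0],[0,0,0],0]
    - [[0,0,0],[0,0,0],0]
    - [[0,0,0],[0,0,0],0]
    - [[0,0,-4],[0,0,0],0]
    - [[0,0,-3],[0,0,0],0]
    - [[0,0,0],[0,0,0],0]

```text
time: 22.35
ee_pos: [0.6451, 0.1441, 0.099]
eef_rot: [0.682, 0.731, 0.002, 0.001]
ft_force: [0.5, 0.2, -2.6]
width: 0.0294
grip_force: 20.0
```

```bash
python3 - <<'E'
from h import *
to(tw(.242,-.001,.095),1.635)
E
```

```text
t 22.35 tcp [0.6451 0.1441 0.099 ] yaw 1.64 ztool [ 0.004  0.001 -1.   ] w 0.0294 F [ 0.5  0.2 -2.6] q [ 0.32  0.66 -0.87  1.47  0.52  1.25 -0.55]
shift cm [ -4.79 -17.29   0.33] wz 0.005
```

Call:
move_arm:
  targets:
    - [[-2.4,0,0],[0,0,0],0]
    - [[-2.4,-2.5,0],[0,0,0],0]
    - [[0,-5,0],[0,0,0],0]
    - [[0,-5,0],[0,0,0],0]
    - [[0,-4.8,0],[0,0,0],0]
    - [[0,0,0],[0,0,0],0]
    - [[0,0,0],[0,0,0],0]

```text
time: 23.22
ee_pos: [0.4749, 0.0832, 0.0966]
eef_rot: [0.683, 0.731, -0.0, 0.0]
ft_force: [0.5, -0.0, -2.1]
width: 0.0295
grip_force: 20.0
```

```bash
python3 - <<'E'
from h import *
to(tw(.242,-.001,.0345),1.635)
E
```

```text
t 23.23 tcp [0.4749 0.0832 0.0966] yaw 1.639 ztool [ 0. -0. -1.] w 0.0295 F [ 0.5 -0.  -2.1] q [ 0.68  0.29 -1.05  1.94  0.29  1.07 -0.42]
shift cm [0.12 0.11 6.21] wz 0.004
```

Call:
move_arm:
  targets:
    - [[0.1,0.1,3],[0,0,0],0]
    - [[0,0,1.1],[0,0,0],0]
    - [[0,0,0.7],[0,0,0],0]
    - [[0,0,0.7],[0,0,0],0]
    - [[0,0,0.6],[0,0,0],0]
    - [[0,0,0.1],[0,0,0],0]
    - [[0,0,0],[0,0,0],0]

```text
time: 24.1
ee_pos: [0.4757, 0.0848, 0.0351]
eef_rot: [0.682, 0.731, 0.0, 0.0]
ft_force: [0.4, -0.2, -2.1]
width: 0.0296
grip_force: 20.0
```

```bash
python3 - <<'E'
from h import *
to(tw(.122,-0.0005,.033),1.635)
E
```

```text
t 24.1 tcp [0.4757 0.0848 0.0351] yaw 1.64 ztool [ 0. -0. -1.] w 0.0296 F [ 0.4 -0.2 -2.1] q [ 0.6   0.4  -0.98  1.98  0.4   0.97 -0.51]
shift cm [-1.204e+01 -1.000e-02  2.100e-01] wz 0.005
```

Call:
move_arm:
  targets:
    - [[0,0,0.2],[0,0,0],0]
    - [[-2,0,0],[0,0,0],0]
    - [[-2,0,0],[0,0,0],0]
    - [[-2,0,0],[0,0,0],0]
    - [[-2,0,0],[0,0,0],0]
    - [[-2,0,0],[0,0,0],0]
    - [[-1.6,0,0],[0,0,0],0]
    - [[-0.4,0,0],[0,0,0],0]
    - [[0,0,0],[0,0,0],0]

```text
time: 25.22
ee_pos: [0.4843, -0.0349, 0.0333]
eef_rot: [0.682, 0.731, 0.0, 0.0]
ft_force: [1.7, 1.2, 1.9]
width: 0.0296
grip_force: 20.0
```

Call:
move_arm:
  targets:
    - [[-0.2,0,0],[0,0,0],0]
    - [[0,0,0],[0,0,0],0]
    - [[0,0,0],[0,0,0],60]
    - [[0,0,0],[0,0,0],60]
    - [[0,0,-3],[0,0,0],60]
    - [[0,0,-4],[0,0,0],60]
    - [[0,0,-3],[0,0,-0.17],60]
    - [[3,0,0],[0,0,-0.17],60]
    - [[3,0,0],[0,0,-0.17],60]
    - [[0,0,0],[0,0,0],60]

```text
time: 26.48
ee_pos: [0.4641, 0.0211, 0.1329]
eef_rot: [0.474, 0.881, -0.001, 0.0]
ft_force: [0.7, 0.4, -0.3]
width: 0.0522
grip_force: 0.0
```

```bash
python3 - <<'E'
from h import *
to([.469,.1728,.12],2.15)
c=crop('scene',180,140,360,290,4,'pics/s5.png')
E
```

```text
t 26.48 tcp [0.4641 0.0211 0.1329] yaw 2.154 ztool [-0.    -0.001 -1.   ] w 0.0522 F [ 0.7  0.4 -0.3] q [ 0.96  0.21 -1.18  1.94  0.21  1.13  0.28]
shift cm [12.39  8.77  1.27] wz 0.004
```

View pics/s5.png

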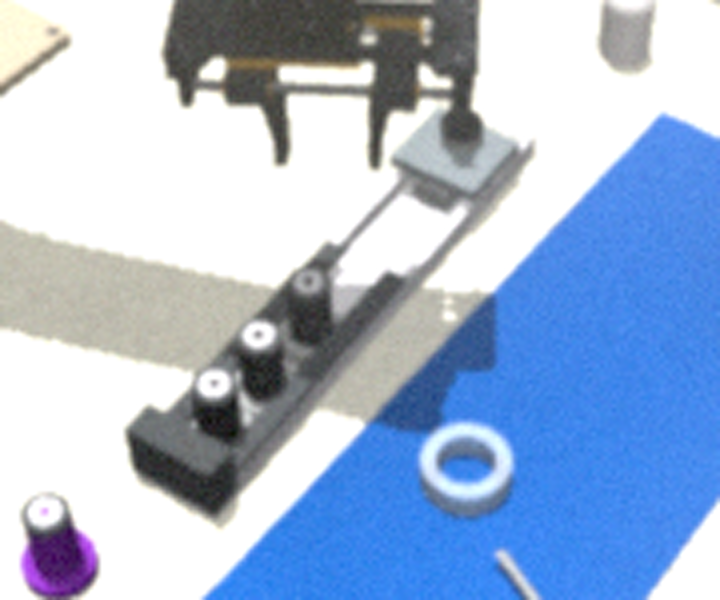

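All three pucks stand in a row under the lips, crop (215,400), (260,360) and (310,300). Back to the knob.

Call:
move_arm:
  targets:
    - [[4,2.9,0],[0,0,0],60]
    - [[4,2.9,0],[0,0,0],55]
    - [[4.4,3,0],[0,0,0],55]
    - [[0,0,0],[0,0,0],50]
    - [[0,0,3],[0,0,0],50]
    - [[0,0,3],[0,0,0],50]
    - [[0,0,1],[0,0,0],50]
    - [[0,0,0],[0,0,0],50]

```text
time: 27.52
ee_pos: [0.4709, 0.1709, 0.0628]
eef_rot: [0.477, 0.879, -0.0, -0.0]
ft_force: [-0.4, -0.1, 0.3]
width: 0.0435
grip_force: 0.0
```

```bash
python3 - <<'E'
from h import *
to([.4681,.1728,.062],2.15)
E
```

```text
t 27.52 tcp [0.4709 0.1709 0.0628] yaw 2.148 ztool [-0.001 -0.    -1.   ] w 0.0435 F [-0.4 -0.1  0.3] q [ 0.5   0.44 -1.09  1.92  0.45  1.06 -0.2 ]
shift cm [ 0.31 -0.13  0.08] wz -0.002
```

Call:
move_arm:
  targets:
    - [[0,-0.1,0],[0,0,0],0]
    - [[0,0,0],[0,0,0],0]
    - [[0,0,0],[0,0,0],0]
    - [[0,0,0],[0,0,0],0]
    - [[0,0,0],[0,0,0],0]
    - [[-1.74,-0.99,0],[0,0,0],0]
    - [[-2.26,-1.29,0],[0,0,0],0]
    - [[-2.26,-1.29,0],[0,0,0],0]
    - [[-2.26,-1.29,0],[0,0,0],0]
    - [[-2.26,-1.29,0],[0,0,0],0]
    - [[0,0,0],[0,0,0],0]
  grip_force: 30

```text
time: 28.9
ee_pos: [0.4772, 0.045, 0.0631]
eef_rot: [0.477, 0.879, -0.001, -0.0]
ft_force: [-4.0, -3.5, 7.0]
width: 0.0138
grip_force: 30.0
```

```bash
python3 - <<'E'
from h import *
to(tw(.144+.045,-.003,.062),2.15)
E
```

```text
t 28.9 tcp [0.4772 0.045  0.0631] yaw 2.147 ztool [-0.001 -0.002 -1.   ] w 0.0138 F [-4.  -3.5  7. ] q [ 0.79  0.38 -1.1   1.97  0.4   1.03  0.08]
shift cm [-1.14 -0.73  0.12] wz -0.003
```

Call:
move_arm:
  targets:
    - [[-0.35,-0.22,0],[0,0,0],0]
    - [[-0.35,-0.22,0],[0,0,0],0]
    - [[-0.35,-0.22,0],[0,0,0],0]
    - [[0,0,0],[0,0,0],0]

```text
time: 29.4
ee_pos: [0.4777, 0.0351, 0.0631]
eef_rot: [0.476, 0.88, 0.0, 0.0]
ft_force: [-2.1, 1.8, 6.1]
width: 0.0137
grip_force: 30.0
```

Call:
move_arm:
  targets:
    - [[-0.17,-0.1,0],[0,0,0],0]
    - [[0,0,0],[0,0,0],0]

```text
time: 29.65
ee_pos: [0.4778, 0.0334, 0.0632]
eef_rot: [0.476, 0.88, 0.0, 0.0]
ft_force: [-1.8, 3.1, 5.1]
width: 0.0139
grip_force: 30.0
```

Call:
move_arm:
  targets:
    - [[-0.17,-0.1,0],[0,0,0],0]
    - [[0,0,0],[0,0,0],0]

```text
time: 29.9
ee_pos: [0.478, 0.0313, 0.0632]
eef_rot: [0.476, 0.88, 0.0, 0.0]
ft_force: [-1.9, 3.3, 5.9]
width: 0.0138
grip_force: 30.0
```

Call:
move_arm:
  targets:
    - [[-0.17,-0.1,0],[0,0,0],0]
    - [[0,0,0],[0,0,0],0]

```text
time: 30.15
ee_pos: [0.478, 0.03, 0.0632]
eef_rot: [0.475, 0.88, 0.001, -0.0]
ft_force: [-2.1, 6.2, 5.3]
width: 0.0137
grip_force: 30.0
```

Call:
move_arm:
  targets:
    - [[-0.17,-0.1,0],[0,0,0],0]
    - [[0,0,0],[0,0,0],0]

```text
time: 30.4
ee_pos: [0.4781, 0.0296, 0.0632]
eef_rot: [0.475, 0.88, 0.002, -0.0]
ft_force: [-2.7, 11.6, 2.6]
width: 0.0136
grip_force: 30.0
```

Call:
move_arm:
  targets:
    - [[-0.17,-0.1,0],[0,0,0],0]
    - [[0,0,0],[0,0,0],0]

```text
time: 30.65
ee_pos: [0.4781, 0.0293, 0.0632]
eef_rot: [0.474, 0.88, 0.003, -0.001]
ft_force: [-1.4, 17.1, 2.4]
width: 0.0139
grip_force: 30.0
```

Call:
move_arm:
  targets:
    - [[0.3,0.17,0],[0,0,0],0]
    - [[0,0,0],[0,0,0],0]
    - [[0,0,0],[0,0,0],0]

```text
time: 31.02
ee_pos: [0.478, 0.0299, 0.0632]
eef_rot: [0.475, 0.88, 0.001, -0.0]
ft_force: [-2.4, 7.2, 4.4]
width: 0.0141
grip_force: 30.0
```

```bash
python3 - <<'E'
from h import *
to(None)
c=crop('scene',200,170,320,270,6,'pics/s6.png')
E
```

```text
t 31.02 tcp [0.478  0.0299 0.0632] yaw 2.151 ztool [ 0.001  0.002 -1.   ] w 0.0141 F [-2.4  7.2  4.4] q [ 0.82  0.38 -1.1   1.97  0.39  1.03  0.12]
```

View pics/s6.png

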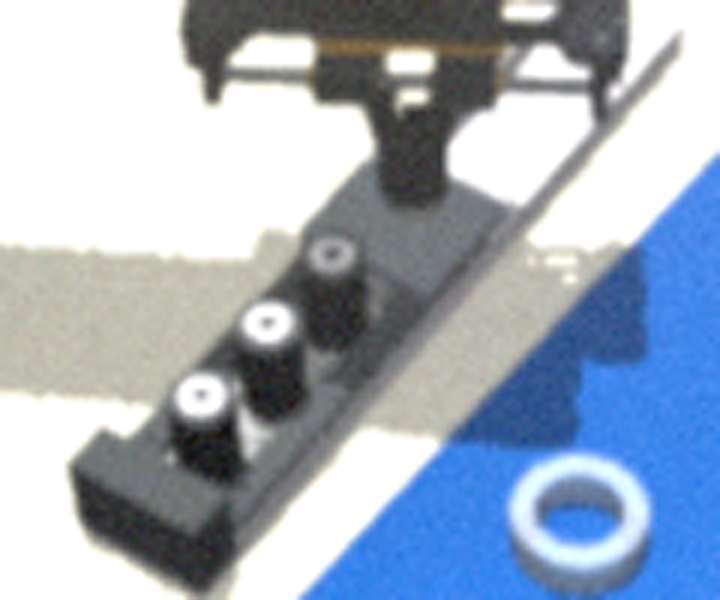

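The row is closed up between the end block and the stop's nose, with tops at (202,395), (268,322) and (332,254). Tightening.

Call:
move_arm:
  targets:
    - [[0,0,0],[0,0,0.15],0]
    - [[0,0,0],[0,0,0.16],0]
    - [[0,0,0],[0,0,0.16],0]
    - [[0,0,0],[0,0,0.16],0]
    - [[0,0,0],[0,0,0.16],0]
    - [[0,0,0],[0,0,0.16],0]
    - [[0,0,0],[0,0,0.14],0]
    - [[0,0,0],[0,0,0],0]
    - [[0,0,0],[0,0,0],0]

```text
time: 32.2
ee_pos: [0.4774, 0.0298, 0.0631]
eef_rot: [0.863, 0.506, -0.0, -0.001]
ft_force: [-6.5, 7.8, 8.7]
width: 0.0139
grip_force: 30.0
```

```bash
python3 - <<'E'
from h import *
to(None); print(r.read_state()['torque'])
E
```

```text
t 32.2 tcp [0.4774 0.0298 0.0631] yaw 1.061 ztool [-0.001  0.001 -1.   ] w 0.0139 F [-6.5  7.8  8.7] q [ 0.66  0.29 -0.9   1.98  0.27  0.99 -0.88]
[ 1.72023446  1.19300687 -0.09721026]
```

Call:
move_arm:
  targets:
    - [[0,0,0],[0,0,0],50]
    - [[0,0,0],[0,0,0],50]
    - [[0,0,0],[0,0,0],50]
    - [[0,0,-3],[0,0,0],50]
    - [[0,0,-4],[0,0,0],50]
    - [[0,0,-4],[0,0,0],60]
    - [[4,0,-3],[0,0,0],60]
    - [[5,0,0],[0,0,0],60]
    - [[5,0,0],[0,0,0],60]
    - [[5,0,0],[0,0,0],60]
    - [[0,0,0],[0,0,0],60]

```text
time: 33.58
ee_pos: [0.5705, 0.1984, 0.202]
eef_rot: [0.862, 0.508, -0.0, -0.002]
ft_force: [-0.5, -0.8, -0.7]
width: 0.052
grip_force: 0.0
```

```bash
python3 - <<'E'
from h import *
to(None)
c=r.camera('scene'); t=r.camera('top')
a=cv2.convertScaleAbs(c['image'][150:270,200:320],alpha=2); b=cv2.convertScaleAbs(t['image'][180:260,200:360],alpha=2)
a=cv2.resize(a,(400,400),interpolation=2); b=cv2.resize(b,(400,200),interpolation=2)
cv2.imwrite('pics/f.png',np.hstack([a,np.vstack([b,b*0])]))
E
```

```text
t 33.58 tcp [0.5705 0.1984 0.202 ] yaw 1.065 ztool [-0.002  0.003 -1.   ] w 0.052 F [-0.5 -0.8 -0.7] q [ 0.32  0.46 -0.96  1.51  0.38  1.37 -1.18]
```

View pics/f.png

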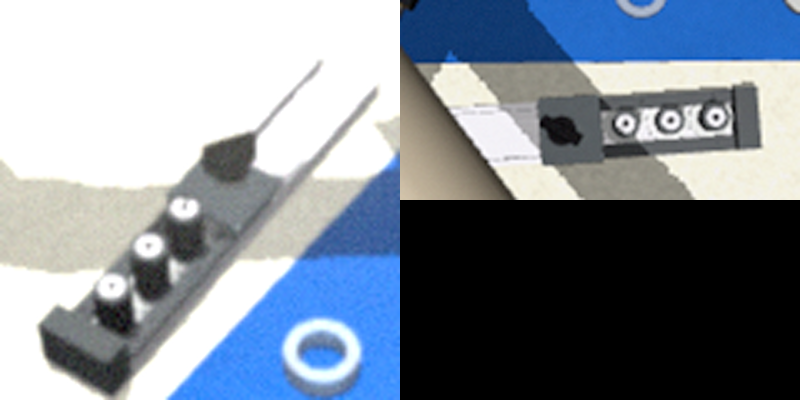

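The three pucks stand in a close row: left part (112,287), (149,246), (184,207), with the stop's nose against the last one. The knob is back in its tight direction at (560,130). Handing in.

```bash
python3 -c "
from bench import r
print(r.close_job())"
```

```text
the job is handed in; nothing more can be done
None
```

The job is handed in with no verdict returned: the last pictures show the three pucks I found upright in a close row against the closed end, the stop pushed up to them, and the knob turned back to tight; my moves stayed clear of the bottle and pen cup.

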